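# Load the instrument steriliser and set its programme dial

## Task

Take the steel instrument cassette out of the wooden rack, turn it round and slide it plain end first into the slot of the white steriliser until it is fully home, flat on the bench, with its handle fin left outside, and let go of it. Then, and only then, turn the dial on top of the steriliser to the mark with four dots. Keep the cassette upright, and do not knock over or shift the other things on the bench.

Things in the scene. Friction and masses are not known exactly. Their poses are not given: they have to be found in the camera images.
- steriliser: White box, fixed, 220 (x) x 210 (y) x 120 mm high. Origin: centre of its underside. Front: local -x face, at x = -110 mm. A slot opens in the middle of the front at bench level (no floor of its own), 60 mm wide, 42 mm high, running 82 mm in along +x to a stop at x = -28 mm; the cassette's fin is too tall for it. The dial's upright axis stands at x = -40, y = 0 on the top.
- dial (a joint): Turn of the selector dial, rad: 0 at the off mark (ring), growing clockwise seen from above, to 3.49. Six sprung detents 0.698 (40 degrees) apart: off, then one to five dots; four dots is 2.793. Let go within 0.2 of a detent it settles into it; in between it snaps to one or the other. Turning takes up to 0.2 N m. Starts anywhere from off to two dots.
- dial_grip (a point): Point on the dial's axis, 148 mm above the bench, at the height to grip. Dial: black disc, 64 mm across, top 129 mm above the bench, with an upright grip bar on it along the point's x axis (from -28 to +34 mm), 14 mm thick, 129 to 159 mm above the bench. +x is the pointer end (white stripe). At dial = 0 it points 1.745 rad anticlockwise of the steriliser's +x axis.
- rack: Plywood rack, fixed, 150 (x) x 200 (y) x 90 mm high, low boxes on top at its back (to 115 mm). Origin: centre of its underside. Front: local -x face, at x = -75 mm, with an open bay in its middle at bench level, 74 mm wide, 80 mm high, 138 mm deep. The cassette starts in it, fin end inside, plain end sticking out about 80 mm.
- cassette_mid (a point): Centre of the cassette's box, 15 mm above its underside. Cassette: flat steel box 160 (x) x 50 (y) x 30 mm high, 0.2 to 0.42 kg, loose, with an upright handle fin on its top near the +x end; the -x end is plain. It can be taken across its 50 mm width or by the fin.
- cassette_fin (a point): Point on the fin, 48 mm above the cassette's underside, 55 mm from its centre towards +x. Fin: 44 mm along x (33 to 77 mm from the centre), 12 mm thick (y), rising from 30 to 63 mm above the underside. Same axes as the cassette. Held by the fin alone, the far end sags a little.
- cassette_end (a point): Middle of the plain end face of the cassette (80 mm from its centre towards -x), 15 mm above its underside.
- cassette: The cassette, its origin at the centre of its underside; same axes as cassette_mid.
- jar: Bystander: lidded glass jar, 68 mm diameter, 105 mm high, loose. Origin: centre of its underside.
- bottle: Bystander: white plastic bottle, 66 mm diameter, 175 mm high, loose. Origin: centre of its underside.
- beaker: Bystander: open glass beaker, 70 mm diameter, 95 mm high, loose. Origin: centre of its underside.
- brushpot: Bystander: closed white ceramic cone-shaped pot, 68 mm diameter at the foot, 130 mm high, loose. Origin: centre of its underside.
- probe: Bystander: dissecting probe with grey handle, 130 mm long, lying on the bench near the robot, loose. Along its x axis.
Mind the look-alikes: they are no part of the job. What is shaped like the cassette but purple is not meant.

How it is judged:
By the outcome, as a careful person would: the job done as asked, in the order asked, and still so for the second after the job is handed in, with the robot touching nothing.
It also fails if it takes over 64 s, if anything falls off the work surface, if the arm or the gripper's body presses on something with over 40 N, if the wrist force passes 120 N, or if a joint passes its speed limit or range.

## Robot

A 6-joint arm with a two-finger parallel gripper is mounted at the origin on the work surface. World frame = base frame: x ahead of the robot, y to its left, z up, the work surface at z = 0. Lengths are in mm, angles in degrees, forces in N, time in s.
With the tool pointing down it reaches from about 350 to 850 mm from the base axis. Payload 8.1 kg.
Tool frame: the origin (TCP) lies midway between the tips of the shut fingers; the grasp point (between the pads) lies 19 mm behind it (r.pinch_z is the distance from the TCP to the grasp point, in mm); z points along the fingers, y is the line along which they close (so a half turn about z gives the same grasp; the last joint's range is limited). The gripper opens to 85 mm and grips with 20 to 120 N. Pads are 22 mm wide; open, the fingers measure 114 mm over their backs; the gripper's body (76 mm by 85 mm) begins 54 mm behind the grasp point. The pads swing forward as they close: fully open they stand 13 mm farther back than shut.
Start: joints at [61.627, 7.471, 85.268, -0, 87.261, -4.893], TCP at [239.035, 550.334, 231.292] pointing down, gripper open.
Joint ranges: [-169.43, 169.43], [-51.17, 129.36], [1.28, 143.12], [-76.62, 256.62], [0, 156.53], [-152.29, 152.29]. Speed limits (degrees/s): [136.94, 136.94, 159.86, 180, 180, 180].

## Interface

Orientations are given as [roll, pitch, yaw] about the fixed x, y, z axes, in that order (R = Rz(yaw) Ry(pitch) Rx(roll)).
In Python, from bench import sensors, optics, job, r gives the robot as it stands.
- The arm moves only by the tool play_rows, never from a script. Its argument "motion" is a list that holds one entry, the list of rows, each a list of 6 numbers: the shift along the tool's x, y, z in cm, then the turn, a rotation vector about the tool's x, y, z in degrees. In form: [[[x, y, z, ax, ay, az], ...]]. A call has 1 to 5 rows; each row is the pose to reach, as a shift and turn from the pose commanded when the call began, along the tool's axes at that moment; what a row does not reach only later rows make up. A row lasts 1/10 s, in which the tool goes at most 50 mm and 8.59 degrees, less where a joint would pass 70% of its speed; a pose out of reach is approached as far as the arm can. A call with a gripper value outside its range is refused whole. "jaw" is the opening, from 0 (shut) to 1 (fully open), set as the call begins (left out, the last holds). The fingers move at their own pace and stop on an object; "squeeze" is the grip in N (left out, the last holds). Time passes only in rows, so rows that repeat a pose let the fingers close. It gives the time, the measured TCP pose, the force, the opening and the grip force at its end, in the units of the state.
- sensors.sense(): the state, without advancing time (a new reading comes with each control period).
- optics.snapshot(name): name is "scene" or "top"; returns a dict with "pixels" (384x512x3 uint8, red, green, blue), "mtx" (3x3 intrinsics, pixels), "k1" (the pictures are not rectified: a ray, as slopes to the right and down, at radius r is drawn at 1 + k1 r^2 times it, then the intrinsics apply), "R" (3x3) and "t" (3): a world point X has camera coordinates R X + t. Camera axes: x right, y down, z forward; pixel columns grow to the right and rows downward; lengths in mm; the calibration is good to about 2 mm. A picture is of the moment at which its call begins. There is no depth.
- job.hand_in(): hands the job in; it is judged then, once.
The state is a dict: "time": time; "joint_pos": joint angles; "qd": joint speeds; "joint_efforts": joint torques, N m; "tool_pos": TCP position; "tcp_rot": TCP orientation; "ft_force": force on the tool from outside, world axes, zero at the start; "wrist_torque": the same for the moment, N m; "finger_gap": finger opening in mm; "grip_force": force on a finger pad.
Only numpy, scipy, OpenCV 4.12 (cv2) and the standard library are available. Lean on these libraries where they do the work, as an engineer would, in place of code of your own. Each camera call takes 0.05 s, during which the arm holds its last target. There are 200 camera calls.

## Working session

There is one attempt and no reset: what is moved stays moved. The work goes in short steps, Python scripts to look and compute and a tool call to move; the robot and the scene stay as the last step left them, time stands still between calls to the robot, and variables do not carry over. Pictures are saved under pics/ and viewed, at most 10 in all, crops included, and the job is handed in when it is done.

Besides the shell and the picture viewer there is one more tool, called after ">>>" by a JSON object that holds its "api" and its "payload", one argument or row to a line. play_rows: Moves the arm, as the interface text tells. Its arguments: {"type":"object","properties":{"motion":{"type":"array","items":{"type":"array","items":{"type":"array","items":{"type":"number"}}}},"jaw":{"type":"number"},"squeeze":{"type":"number"}},"required":["motion"]}

```bash
mkdir -p pics; python3 - <<'E'
from bench import sensors, optics, job, r
import cv2
for n in("scene","top"):
    s=optics.snapshot(n); cv2.imwrite(f"pics/{n}0.png",cv2.resize(s["pixels"][:,:,::-1],(800,600),interpolation=cv2.INTER_CUBIC))
    print(s["mtx"],s["k1"],s["R"],s["t"])
print(sensors.sense(), r.pinch_z)
E
```

```text
[[355.15090403   0.         252.85016945]
 [  0.         355.15090403 195.25008639]
 [  0.           0.           1.        ]] 0.03300037555227594 [[-0.65102648  0.75888605 -0.01601485]
 [ 0.62399022  0.52305155 -0.5805629 ]
 [-0.4322045  -0.38795494 -0.81405788]] [ 344.04432471 -253.51200894 1331.39280491]
[[447.25682293   0.         253.27521719]
 [  0.         447.25682293 189.84108493]
 [  0.           0.           1.        ]] -0.043880318559508344 [[ 0.02817693 -0.99940644  0.01981999]
 [-0.98845345 -0.03081035 -0.14835936]
 [ 0.14888196 -0.01541083 -0.98873488]] [ -22.68789714  534.18640711 1301.89712999]
{'time': 0.1, 'joint_pos': array([ 6.16275070e+01,  7.51195933e+00,  8.53232264e+01, -9.15050812e-04,
        8.72617224e+01, -4.89174320e+00]), 'qd': array([ 0.06488368, -0.10537939, -0.18662663,  0.11073029, -0.01349299,
       -0.09953833]), 'joint_efforts': array([ 6.00735311e-04, -5.70945883e+01, -5.01944661e+01, -1.99707247e-04,
        8.09339894e-03, -2.21117682e-05]), 'tool_pos': array([238.79932132, 549.88878709, 230.33525965]), 'tcp_rot': array([-1.79903367e+02, -7.35306873e-03,  1.56519289e+02]), 'ft_force': array([ 0.20067602,  0.34574576, -0.27961902]), 'wrist_torque': array([ 0.0094432 ,  0.03017378, -0.0653301 ]), 'grip_force': 0.0, 'finger_gap': 85.24658308085873} 18.700000000000003
```

View pics/top0.png

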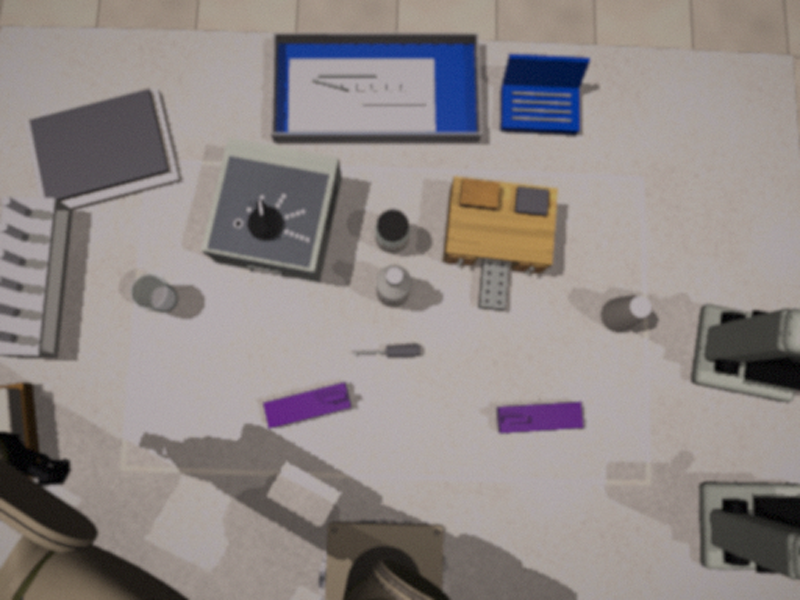

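View pics/scene0.png

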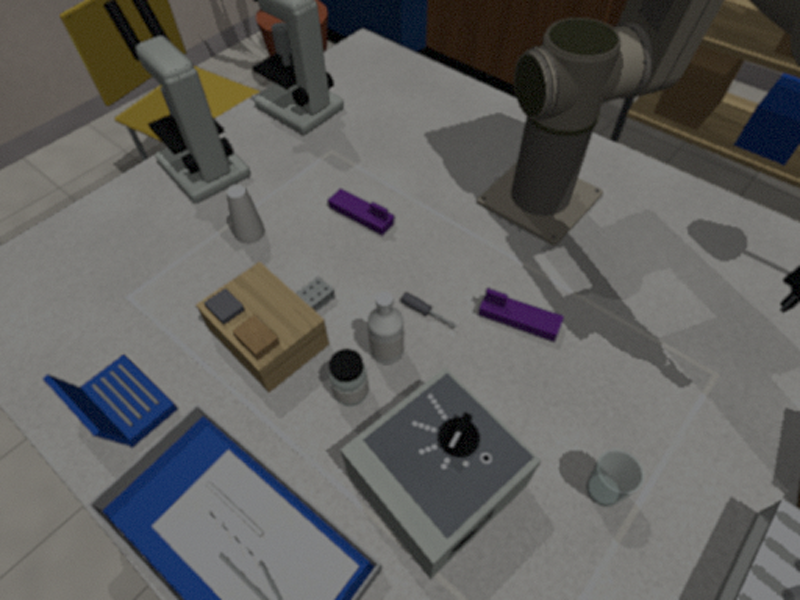

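The top view shows the steriliser at (272,212), the rack at (502,225) and the grey dotted cassette's plain end at (494,285). The two purple look-alikes are at (310,405) and (540,417). The grey one in the rack is the one meant, because it is steel, sits in the rack bay and isn't purple. I'll confirm it in a crop.

```bash
cat > h.py <<'E'
from bench import sensors, optics, job, r
import cv2, numpy as np
from scipy.spatial.transform import Rotation as Ro
def unproj(s,uv,z):
    d=np.array([s["k1"],0,0,0,0.]); uv=np.asarray(uv,float).reshape(-1,1,2)
    n=cv2.undistortPoints(uv,s["mtx"],d).reshape(-1,2); z=np.broadcast_to(z,len(n))
    c=-s["R"].T@s["t"]; D=np.c_[n,np.ones(len(n))]@s["R"]
    return c+D*((z-c[2])/D[:,2])[:,None]
def proj(s,X):
    return cv2.projectPoints(np.asarray(X,float).reshape(-1,1,3),cv2.Rodrigues(s["R"])[0],s["t"],s["mtx"],np.array([s["k1"],0,0,0,0.]))[0].reshape(-1,2)
def crop(s,name,u0,v0,w,h,k):
    im=s["pixels"][v0:v0+h,u0:u0+w,::-1]; im=cv2.convertScaleAbs(im,alpha=1.4)
    im=cv2.resize(im,None,fx=k,fy=k,interpolation=cv2.INTER_CUBIC)
    for i in range(0,w,10): cv2.putText(im,str(u0+i),(i*k,8),0,.3,(0,0,255),1); cv2.line(im,(i*k,10),(i*k,15),(0,0,255),1)
    for i in range(0,h,10): cv2.putText(im,str(v0+i),(0,i*k+4),0,.3,(0,0,255),1); cv2.line(im,(18,i*k),(23,i*k),(0,0,255),1)
    cv2.imwrite("pics/"+name,im)
def rel(target_pos,yaw,R0=None,p0=None):
    "shift in tool axes (cm) and rotvec (deg) from the sensed pose to a tool-down pose"
    st=sensors.sense(); p0=st["tool_pos"] if p0 is None else np.array(p0)
    R0=Ro.from_euler("xyz",st["tcp_rot"] if R0 is None else R0,degrees=True)
    R1=Ro.from_euler("xyz",[180,0,yaw],degrees=True)
    return np.round(R0.inv().apply(np.array(target_pos)-p0)/10,2),np.round((R0.inv()*R1).as_rotvec(degrees=True),1)
E
python3 - <<'E'
from h import *
s=optics.snapshot("top")
crop(s,"c1.png",122,85,100,100,6)
crop(s,"c2.png",275,105,100,100,6)
E
```

```text
(no output)
```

View pics/c1.png

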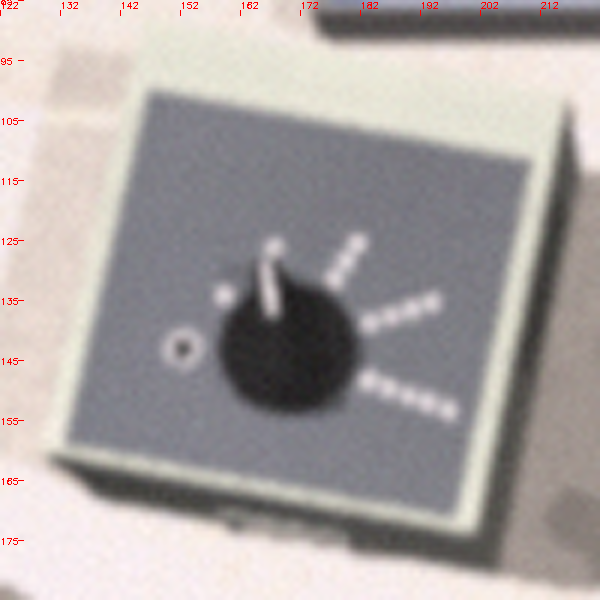

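View pics/c2.png

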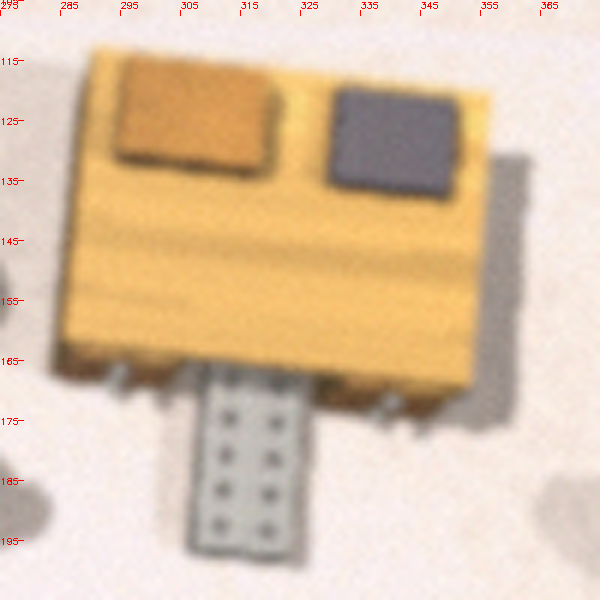

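c1 shows the steriliser's top corners and the dial pointing at about two dots. c2 confirms the grey perforated cassette in the rack, with its plain end corners at about (190,548) and (297,555) in the crop.

```bash
python3 - <<'E'
from h import *
s=optics.snapshot("top")
def show(n,pts,off,z):
    P=unproj(s,np.array(pts)/6.+np.array(off),z); print(n,P[:,:2].round(1).tolist(),z); return P[:,:2]
def ang(v): return np.degrees(np.arctan2(v[1],v[0])).round(1)
o1=(122,85);o2=(275,105)
S=show("ster",[(52,455),(475,532),(567,98),(140,20)],o1,120)
print(ang(S[2]-S[1]),ang(S[0]-S[1])-90,np.linalg.norm(S[0]-S[1]),np.linalg.norm(S[2]-S[1]),(S[0]+S[2])/2,(S[1]+S[3])/2)
show("disc",[(288,345)],o1,129)
T=show("stripe",[(272,312),(262,264)],o1,159);print(ang(T[1]-T[0]))
show("slot",[(228,518),(348,545)],o1,42)
K=show("rack",[(62,343),(470,385),(490,93),(93,47)],o2,90)
print(ang(K[2]-K[1]),ang(K[0]-K[1])-90,(K[0]+K[2])/2,(K[1]+K[3])/2)
C=show("cass",[(190,548),(297,555),(310,375),(205,370)],o2,30)
print(ang(C[2]-C[1]),ang(C[3]-C[0]),ang(C[0]-C[1])-90,(C[0]+C[1])/2)
k=.64
for n,p,z in(("jar",(392,222),105),("bottle",(396,275),175),("beaker",(153,288),50),("pot",(640,306),130),("probe",(405,350),5)):
    print(n,unproj(s,[np.array(p)*k],z)[0,:2].round())
E
```

```text
ster [[595.1, 345.1], [564.3, 143.2], [779.3, 108.6], [812.3, 317.9]] 120
-9.1 -8.700000000000003 204.25686922721326 217.8272655384918 [687.19653312 226.85333625] [688.27874667 230.5151932 ]
disc [[649.7, 234.8]] 129
stripe [[657.6, 237.7], [680.4, 243.7]] 159
14.7
slot [[581.9, 275.3], [570.0, 214.5]] 42
rack [[611.7, -97.3], [597.4, -297.2], [745.6, -308.3], [762.1, -110.2]] 90
-4.3 -4.099999999999994 [ 678.67408166 -202.80762136] [ 679.73959138 -203.69971621]
cass [[521.3, -169.1], [519.4, -223.3], [612.2, -229.6], [613.1, -175.8]] 30
-3.9 -4.2 -2.0 [ 520.36853854 -196.17726373]
jar [665.   5.]
bottle [552.  -4.]
beaker [535. 456.]
pot [ 518. -448.]
probe [435. -28.]
```

```bash
cat >> h.py <<'E'
def plan(start,wps):
    "start and waypoints: (x,y,z,yaw), tool down; prints the row of each step"
    p=start
    for w in wps:
        R0=Ro.from_euler("xyz",[180,0,p[3]],degrees=True); d=R0.inv().apply(np.array(w[:3])-np.array(p[:3]))/10
        print(w, d.round(2).tolist(), "az",round(-(w[3]-p[3]),2)); p=w
E
python3 - <<'E'
from h import *
plan((239,550.3,231.3,156.5),[(315,363,231,116.5),(390,176,231,76.5),(466,-11,231,36.5),(543,-198,180,-4),(543,-198,4,-4)])
E
```

```text
(315, 363, 231, 116.5) [-14.44, -14.15, 0.03] az 40.0
(390, 176, 231, 76.5) [-20.08, -1.63, -0.0] az 40.0
(466, -11, 231, 36.5) [-16.41, 11.76, 0.0] az 40.0
(543, -198, 180, -4) [-4.93, 19.61, 5.1] az 40.5
(543, -198, 4, -4) [0.0, -0.0, 17.6] az 0
```

>>> {"api": "play_rows", "payload": {
  "motion": [
    [[-14.44,-14.15,0,0,0,40],[-14.44,-14.15,0,0,0,40],[-14.44,-14.15,0,0,0,40],[-14.44,-14.15,0,0,0,40],[-14.44,-14.15,0,0,0,40]]
  ],
  "jaw": 1
}}

```text
time: 0.7
tool_pos: [316.9, 358.6, 231.1]
tcp_rot: [-180.0, 0.1, 115.9]
ft_force: [0.1, 0.9, -0.0]
finger_gap: 85.3
grip_force: 0.0
```

>>> {"api": "play_rows", "payload": {
  "motion": [
    [[-20.08,-1.63,0,0,0,40],[-20.08,-1.63,0,0,0,40],[-20.08,-1.63,0,0,0,40],[-20.08,-1.63,0,0,0,40],[-20.08,-1.63,0,0,0,40]]
  ]
}}

```text
time: 1.2
tool_pos: [392.0, 170.9, 231.3]
tcp_rot: [179.9, 0.1, 75.8]
ft_force: [-0.3, -0.2, -0.0]
finger_gap: 85.4
grip_force: 0.0
```

>>> {"api": "play_rows", "payload": {
  "motion": [
    [[-16.41,11.76,0,0,0,40],[-16.41,11.76,0,0,0,40],[-16.41,11.76,0,0,0,40],[-16.41,11.76,0,0,0,40],[-16.41,11.76,0,0,0,40]]
  ]
}}

```text
time: 1.7
tool_pos: [467.3, -16.1, 231.1]
tcp_rot: [179.9, 0.1, 35.9]
ft_force: [-1.2, -0.0, -0.1]
finger_gap: 85.1
grip_force: 0.0
```

>>> {"api": "play_rows", "payload": {
  "motion": [
    [[-4.93,19.61,5.1,0,0,40.5],[-4.93,19.61,5.1,0,0,40.5],[-4.93,19.61,5.1,0,0,40.5],[-4.93,19.61,5.1,0,0,40.5],[-4.93,19.61,5.1,0,0,40.5]]
  ]
}}

```text
time: 2.2
tool_pos: [542.9, -202.0, 177.3]
tcp_rot: [180.0, 0.2, -4.5]
ft_force: [-0.7, 0.8, 0.0]
finger_gap: 85.3
grip_force: 0.0
```

>>> {"api": "play_rows", "payload": {
  "motion": [
    [[0,0,0,0,0,0],[0,0,5,0,0,0],[0,0,8,0,0,0],[0,0,8,0,0,0],[0,0,8,0,0,0]]
  ]
}}

```text
time: 2.7
tool_pos: [543.2, -196.9, 101.0]
tcp_rot: [-180.0, 0.0, -3.8]
ft_force: [0.6, -0.5, 1.6]
finger_gap: 85.4
grip_force: 0.0
```

```bash
python3 - <<'E'
from h import *
s=optics.snapshot("scene"); st=sensors.sense(); print(st["tool_pos"],st["tcp_rot"])
crop(s,"g1.png",120,120,200,150,4)
E
```

```text
[ 544.41642378 -197.59444243  102.58436534] [ 1.79951703e+02 -1.35445445e-01 -3.84429758e+00]
```

View pics/g1.png

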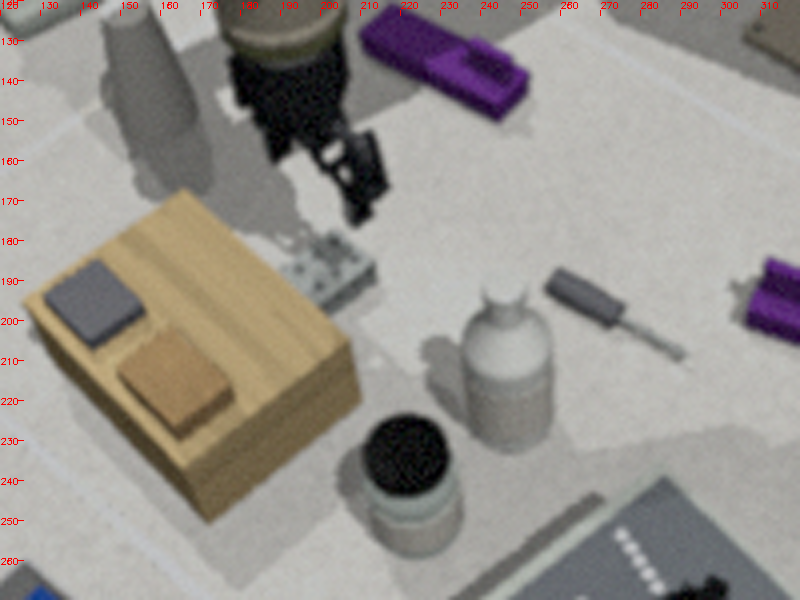

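The gripper sits over the cassette's plain end at (200,185), clear of the rack. I'll lower it and grip.

>>> {"api": "play_rows", "payload": {
  "motion": [
    [[0,0,5,0,0,0],[0,0,8,0,0,0],[0,0,9.5,0,0,0],[0,0,9.5,0,0,0],[0,0,9.5,0,0,0]]
  ]
}}

```text
time: 3.25
tool_pos: [545.0, -198.5, 7.7]
tcp_rot: [179.9, -0.2, -4.0]
ft_force: [-0.7, 0.3, 0.7]
finger_gap: 85.1
grip_force: 0.0
```

>>> {"api": "play_rows", "payload": {
  "motion": [
    [[0,0,0,0,0,0],[0,0,0,0,0,0],[0,0,0,0,0,0],[0,0,0,0,0,0],[0,0,0,0,0,0]]
  ],
  "jaw": 0,
  "squeeze": 40
}}

```text
time: 3.75
tool_pos: [544.7, -198.4, 7.1]
tcp_rot: [179.9, -0.1, -4.0]
ft_force: [-0.4, 0.2, 5.6]
finger_gap: 49.5
grip_force: 41.6
```

>>> {"api": "play_rows", "payload": {
  "motion": [
    [[0,0,0,0,0,0],[0,0,0,0,0,0],[0,0,0,0,0,0]]
  ]
}}

```text
time: 4.05
tool_pos: [544.7, -198.3, 7.1]
tcp_rot: [179.9, -0.1, -4.0]
ft_force: [-1.2, 2.0, 6.0]
finger_gap: 49.4
grip_force: 41.6
```

>>> {"api": "play_rows", "payload": {
  "motion": [
    [[-2,0,-0.1,0,0,0],[-5,0,-0.1,0,0,0],[-8,0,-0.1,0,0,0],[-11,0,-0.1,0,0,0],[-12,0,-0.1,0,0,0]]
  ]
}}

```text
time: 4.55
tool_pos: [422.6, -189.7, 7.1]
tcp_rot: [180.0, -0.1, -4.0]
ft_force: [0.3, 0.3, -2.0]
finger_gap: 49.3
grip_force: 41.7
```

>>> {"api": "play_rows", "payload": {
  "motion": [
    [[0,0,0,0,0,0],[0,0,0.1,0,0,0],[0,0,0.1,0,0,0]]
  ]
}}

```text
time: 4.85
tool_pos: [424.2, -190.2, 7.0]
tcp_rot: [180.0, 0.0, -4.0]
ft_force: [-9.2, 2.0, 18.4]
finger_gap: 49.2
grip_force: 44.0
```

>>> {"api": "play_rows", "payload": {
  "motion": [
    [[0,0,0,0,0,0],[0,0,0,0,0,0],[0,0,0,0,0,0],[0,0,-4,0,0,0],[0,0,-8.5,0,0,0]]
  ],
  "jaw": 1
}}

```text
time: 5.35
tool_pos: [421.8, -188.3, 88.9]
tcp_rot: [-179.8, 0.3, -4.0]
ft_force: [0.7, -0.1, 1.1]
finger_gap: 85.6
grip_force: 0.0
```

```bash
python3 - <<'E'
from h import *
s=optics.snapshot("top"); st=sensors.sense(); print(st["tool_pos"],st["tcp_rot"])
crop(s,"t1.png",260,140,120,100,6)
E
```

```text
[ 426.89184712 -191.16708001   98.52827586] [179.81798151  -0.37403479  -3.96250527]
```

View pics/t1.png

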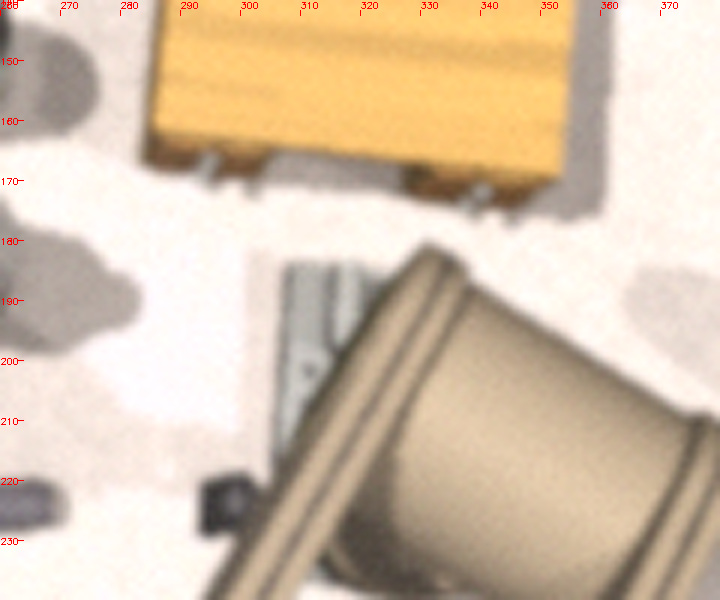

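The cassette is out of the rack, with its fin-end corner at raw (308,184) and the fin visible. I'll go over the fin end.

>>> {"api": "play_rows", "payload": {
  "motion": [
    [[5,0,0,0,0,0],[10,0,0,0,0,0],[11,0,0,0,0,0],[11,0,0,0,0,0],[11,0,0,0,0,0]]
  ]
}}

```text
time: 5.9
tool_pos: [532.5, -196.9, 89.6]
tcp_rot: [-180.0, 0.1, -4.0]
ft_force: [-0.6, -0.4, -0.2]
finger_gap: 85.6
grip_force: 0.0
```

```bash
python3 - <<'E'
from h import *
s=optics.snapshot("top"); st=sensors.sense(); print(st["tool_pos"],st["tcp_rot"])
print(unproj(s,[(308,183.7)],30), "corner expected", 479+80-1.7,-194-5.6+25)
E
```

```text
[ 532.21693948 -196.9336427    89.9035892 ] [-1.79980007e+02  7.46050557e-02 -3.98068260e+00]
[[ 560.18802318 -172.71890454   30.        ]] corner expected 557.3 -174.6
```

>>> {"api": "play_rows", "payload": {
  "motion": [
    [[0,0,4,0,0,0],[0,0,7,0,0,0],[0,0,8.4,0,0,0],[0,0,8.4,0,0,0],[0,0,8.4,0,0,0]]
  ]
}}

```text
time: 6.45
tool_pos: [533.6, -197.5, 7.5]
tcp_rot: [180.0, -0.1, -4.0]
ft_force: [0.3, -0.2, 1.9]
finger_gap: 85.2
grip_force: 0.0
```

>>> {"api": "play_rows", "payload": {
  "motion": [
    [[0,0,0,0,0,0],[0,0,0,0,0,0],[0,0,0,0,0,0],[0,0,0,0,0,0],[0,0,0,0,0,0]]
  ],
  "jaw": 0,
  "squeeze": 70
}}

```text
time: 6.95
tool_pos: [534.8, -197.8, 8.2]
tcp_rot: [179.9, -0.2, -4.0]
ft_force: [-1.5, 0.6, 7.4]
finger_gap: 48.5
grip_force: 73.9
```

>>> {"api": "play_rows", "payload": {
  "motion": [
    [[0,0,0,0,0,0],[0,0,0,0,0,0],[0,0,0,0,0,0]]
  ]
}}

```text
time: 7.25
tool_pos: [534.8, -197.8, 8.2]
tcp_rot: [179.9, -0.2, -4.0]
ft_force: [-1.7, 0.1, 6.8]
finger_gap: 48.4
grip_force: 73.9
```

>>> {"api": "play_rows", "payload": {
  "motion": [
    [[0,0,-1,0,0,0],[0,0,-3,0,0,0],[0,0,-5,0,0,0],[0,0,-8,0,0,0],[0,0,-11,0,0,0]]
  ]
}}

```text
time: 7.75
tool_pos: [532.7, -196.8, 117.2]
tcp_rot: [-180.0, 0.1, -4.0]
ft_force: [0.4, -0.5, -2.6]
finger_gap: 48.5
grip_force: 72.7
```

```bash
python3 - <<'E'
from h import *
plan((533,-197,116,-4),[(425,-197,125,36),(422,-100,125,76),(422,100,125,86),(422,270,125,96),(422,270,125,136),(422,270,125,171)])
E
```

```text
(425, -197, 125, 36) [-10.77, 0.75, -0.9] az -40
(422, -100, 125, 76) [5.46, -8.02, -0.0] az -40
(422, 100, 125, 86) [19.41, -4.84, -0.0] az -10
(422, 270, 125, 96) [16.96, -1.19, -0.0] az -10
(422, 270, 125, 136) [0.0, 0.0, 0.0] az -40
(422, 270, 125, 171) [0.0, 0.0, 0.0] az -35
```

>>> {"api": "play_rows", "payload": {
  "motion": [
    [[-10.77,0.75,-0.9,0,0,-40],[-10.77,0.75,-0.9,0,0,-40],[-10.77,0.75,-0.9,0,0,-40],[-10.77,0.75,-0.9,0,0,-40],[-10.77,0.75,-0.9,0,0,-40]]
  ]
}}

```text
time: 8.25
tool_pos: [424.8, -197.1, 125.9]
tcp_rot: [180.0, -0.0, 36.3]
ft_force: [0.6, 0.2, -2.7]
finger_gap: 48.5
grip_force: 73.0
```

>>> {"api": "play_rows", "payload": {
  "motion": [
    [[5.46,-8.02,0,0,0,-40],[5.46,-8.02,0,0,0,-40],[5.46,-8.02,0,0,0,-40],[5.46,-8.02,0,0,0,-40],[5.46,-8.02,0,0,0,-40]]
  ]
}}

```text
time: 8.75
tool_pos: [422.3, -99.5, 125.7]
tcp_rot: [180.0, -0.0, 76.4]
ft_force: [0.1, -0.2, -2.4]
finger_gap: 48.5
grip_force: 73.5
```

>>> {"api": "play_rows", "payload": {
  "motion": [
    [[4,-1,0,0,0,-2],[8,-2,0,0,0,-4],[12,-3,0,0,0,-6],[16,-4,0,0,0,-8],[19.41,-4.84,0,0,0,-10]]
  ]
}}

```text
time: 9.25
tool_pos: [421.8, 101.8, 125.8]
tcp_rot: [180.0, -0.0, 86.1]
ft_force: [0.5, 0.2, -2.6]
finger_gap: 48.4
grip_force: 73.5
```

>>> {"api": "play_rows", "payload": {
  "motion": [
    [[4,-0.3,0,0,0,-2],[8,-0.6,0,0,0,-4],[12,-0.9,0,0,0,-6],[15,-1.05,0,0,0,-8],[16.96,-1.19,0,0,0,-10]]
  ]
}}

```text
time: 9.75
tool_pos: [421.6, 272.1, 125.8]
tcp_rot: [180.0, -0.0, 96.2]
ft_force: [-0.0, -0.1, -2.6]
finger_gap: 48.3
grip_force: 73.5
```

>>> {"api": "play_rows", "payload": {
  "motion": [
    [[0,0,0,0,0,-8],[0,0,0,0,0,-16],[0,0,0,0,0,-24],[0,0,0,0,0,-32],[0,0,0,0,0,-40]]
  ]
}}

```text
time: 10.25
tool_pos: [421.9, 269.9, 125.6]
tcp_rot: [-180.0, -0.0, 136.4]
ft_force: [-1.1, 0.1, -1.7]
finger_gap: 48.8
grip_force: 73.5
```

>>> {"api": "play_rows", "payload": {
  "motion": [
    [[0,0,0,0,0,-8],[0,0,0,0,0,-16],[0,0,0,0,0,-24],[0,0,0,0,0,-32],[0,0,0,0,0,-35]]
  ]
}}

```text
time: 10.75
tool_pos: [421.9, 269.8, 125.6]
tcp_rot: [-180.0, -0.0, 171.3]
ft_force: [-0.5, -0.5, -2.4]
finger_gap: 48.5
grip_force: 73.5
```

>>> {"api": "play_rows", "payload": {
  "motion": [
    [[0,0,3,0,0,0],[0,0,6,0,0,0],[0,0,8,0,0,0],[0,0,8,0,0,0],[0,0,8,0,0,0]]
  ]
}}

```text
time: 11.25
tool_pos: [422.0, 269.8, 45.7]
tcp_rot: [-180.0, -0.0, 171.0]
ft_force: [0.4, -0.1, -1.9]
finger_gap: 48.6
grip_force: 73.4
```

```bash
python3 - <<'E'
from h import *
s=optics.snapshot("top"); st=sensors.sense(); print(st["tool_pos"],st["tcp_rot"])
crop(s,"t2.png",110,130,130,100,6)
c=np.array([687.5,229]);a=np.radians(-8.9);u=np.array([np.cos(a),np.sin(a)]);n=np.array([-u[1],u[0]])
q=st["tool_pos"][:2]-c; print("local",q@u,q@n)
E
```

```text
[422.92420796 270.21479365  46.66717991] [1.79955630e+02 6.31277836e-02 1.71024520e+02]
local -267.7666206358426 -0.21406098515538277
```

View pics/t2.png

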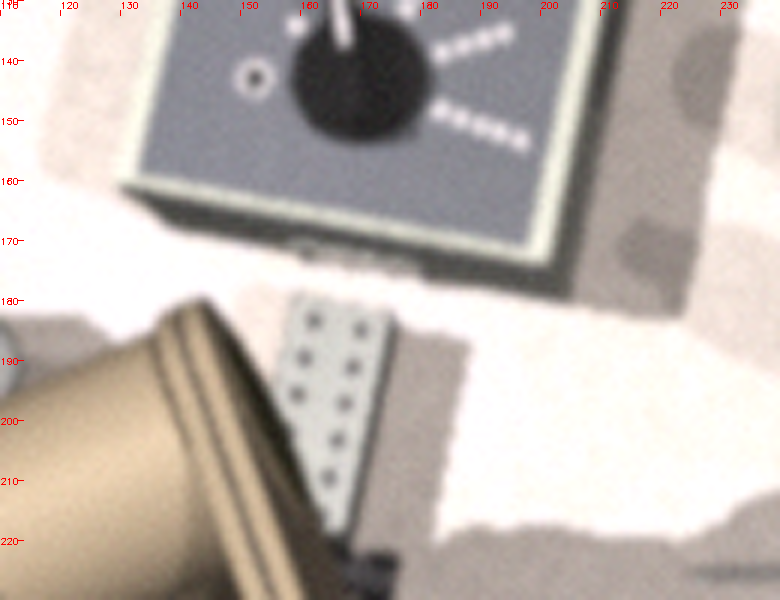

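The cassette points at the steriliser. Its plain end corners are near crop (293,292) and (398,312), with the slot behind them at about (355,260). I'll check the lateral offset numerically.

```bash
python3 - <<'E'
from h import *
s=optics.snapshot("top")
c=np.array([687.5,229]);a=np.radians(-8.9);u=np.array([np.cos(a),np.sin(a)]);n=np.array([-u[1],u[0]])
f=lambda p,z:[(round((q[:2]-c)@u,1),round((q[:2]-c)@n,1)) for q in unproj(s,np.array(p)/6.+np.array((110,130)),z)]
print("cass end",f([(293,292),(398,312)],68),"side",f([(398,312),(347,535)],68))
print("top front corners",f([(120,188),(550,267)],120))
print("frame",f([(290,240),(420,265)],45))
E
```

```text
cass end [(np.float64(-137.6), np.float64(22.3)), (np.float64(-137.8), np.float64(-30.4))] side [(np.float64(-137.8), np.float64(-30.4)), (np.float64(-249.4), np.float64(-28.8))]
top front corners [(np.float64(-111.1), np.float64(101.9)), (np.float64(-110.6), np.float64(-105.7))]
frame [(np.float64(-108.9), np.float64(34.5)), (np.float64(-109.3), np.float64(-32.0))]
```

>>> {"api": "play_rows", "payload": {
  "motion": [
    [[0,0.2,2,0,0,0],[0,0.2,3.6,0,0,0],[0,0.2,3.6,0,0,0],[0,0.2,3.6,0,0,0]]
  ]
}}

```text
time: 11.75
tool_pos: [423.3, 272.2, 10.6]
tcp_rot: [180.0, 0.1, 171.0]
ft_force: [-0.0, -0.8, -1.5]
finger_gap: 48.7
grip_force: 73.5
```

>>> {"api": "play_rows", "payload": {
  "motion": [
    [[-1,0,0,0,0,0],[-2,0,0,0,0,0],[-3,0,0,0,0,0],[-4,0,0,0,0,0],[-4.5,0,0,0,0,0]]
  ]
}}

```text
time: 12.25
tool_pos: [468.6, 264.5, 9.6]
tcp_rot: [180.0, 0.0, 171.0]
ft_force: [0.9, -0.3, -2.8]
finger_gap: 48.5
grip_force: 73.5
```

No contact, and the end is about 10 to 15 mm into the slot. I'll continue.

>>> {"api": "play_rows", "payload": {
  "motion": [
    [[-1,0,0,0,0,0],[-2,0,0,0,0,0],[-3,0,0,0,0,0],[-4,0,0,0,0,0],[-4.5,0,0,0,0,0]]
  ]
}}

```text
time: 12.75
tool_pos: [512.7, 257.6, 9.4]
tcp_rot: [180.0, 0.0, 171.0]
ft_force: [-1.1, 0.3, -1.6]
finger_gap: 48.9
grip_force: 73.5
```

```bash
python3 - <<'E'
from h import *
s=optics.snapshot("top"); st=sensors.sense(); print(st["tool_pos"],st["tcp_rot"],st["ft_force"],st["wrist_torque"])
crop(s,"t3.png",110,130,130,100,6)
c=np.array([687.5,229]);a=np.radians(-8.9);u=np.array([np.cos(a),np.sin(a)]);n=np.array([-u[1],u[0]])
q=st["tool_pos"][:2]-c; print("local",q@u,q@n)
E
```

```text
[513.02273495 257.53019117   9.48235478] [1.79982007e+02 5.02256658e-02 1.70987480e+02] [-1.22403369 -0.52901324 -1.97173226] [-0.08716075  0.14048511 -0.0591003 ]
local -176.79045225145805 1.193238763883781
```

View pics/t3.png

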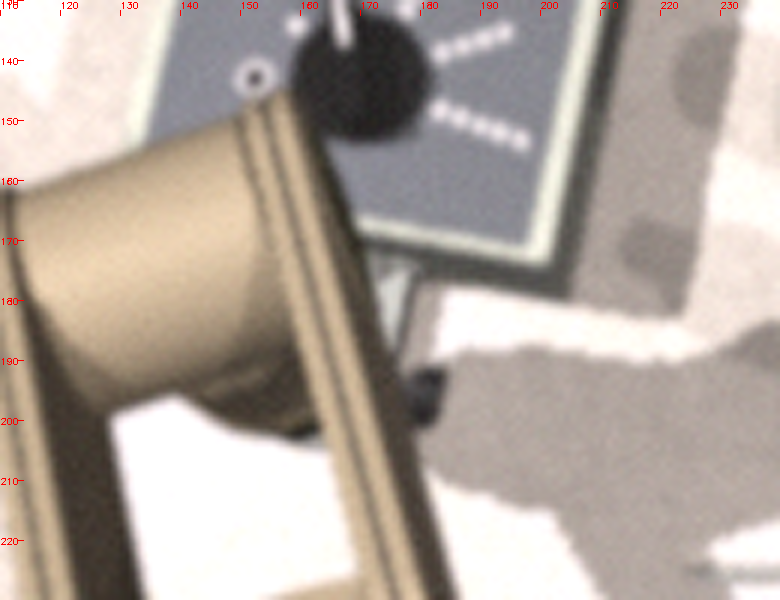

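The cassette is entering the slot centred, with the visible part near crop (395,300). About 15 mm remain, so I'll push gently with force checks.

>>> {"api": "play_rows", "payload": {
  "motion": [
    [[-0.4,0,0.1,0,0,0],[-0.8,0,0.1,0,0,0],[-1.1,0,0.1,0,0,0],[-1.2,0,0.1,0,0,0]]
  ]
}}

```text
time: 13.2
tool_pos: [523.5, 255.9, 8.3]
tcp_rot: [-180.0, 0.0, 171.0]
ft_force: [-0.1, -0.2, -2.6]
finger_gap: 48.8
grip_force: 73.5
```

>>> {"api": "play_rows", "payload": {
  "motion": [
    [[-0.1,0,0,0,0,0],[-0.2,0,0,0,0,0],[-0.2,0,0,0,0,0]]
  ]
}}

```text
time: 13.5
tool_pos: [525.3, 255.6, 8.3]
tcp_rot: [-180.0, 0.0, 171.0]
ft_force: [-0.2, -0.3, -1.8]
finger_gap: 48.4
grip_force: 73.5
```

>>> {"api": "play_rows", "payload": {
  "motion": [
    [[-0.1,0,0,0,0,0],[-0.2,0,0,0,0,0],[-0.2,0,0,0,0,0]]
  ]
}}

```text
time: 13.8
tool_pos: [527.4, 255.3, 8.3]
tcp_rot: [180.0, 0.0, 171.0]
ft_force: [0.9, -0.4, -1.7]
finger_gap: 48.5
grip_force: 73.5
```

>>> {"api": "play_rows", "payload": {
  "motion": [
    [[-0.1,0,0,0,0,0],[-0.2,0,0,0,0,0],[-0.2,0,0,0,0,0]]
  ]
}}

```text
time: 14.1
tool_pos: [529.4, 254.9, 8.3]
tcp_rot: [-180.0, 0.0, 171.0]
ft_force: [-0.2, -0.2, -1.5]
finger_gap: 48.3
grip_force: 73.5
```

>>> {"api": "play_rows", "payload": {
  "motion": [
    [[-0.1,0,0,0,0,0],[-0.2,0,0,0,0,0],[-0.2,0,0,0,0,0]]
  ]
}}

```text
time: 14.4
tool_pos: [531.4, 254.6, 8.3]
tcp_rot: [180.0, 0.0, 171.0]
ft_force: [-0.3, -0.6, -1.6]
finger_gap: 48.4
grip_force: 73.5
```

>>> {"api": "play_rows", "payload": {
  "motion": [
    [[-0.1,0,0,0,0,0],[-0.2,0,0,0,0,0],[-0.2,0,0,0,0,0]]
  ]
}}

```text
time: 14.7
tool_pos: [531.9, 254.6, 8.2]
tcp_rot: [-180.0, -0.2, 171.0]
ft_force: [-8.0, -0.2, 4.3]
finger_gap: 48.7
grip_force: 74.2
```

```bash
python3 - <<'E'
from h import *
s=optics.snapshot("scene"); st=sensors.sense(); print(st["tool_pos"],st["ft_force"])
crop(s,"s3.png",230,200,130,100,6)
E
```

```text
[531.8884905  254.53950904   8.18364491] [-7.11950183  0.49941353  3.70415309]
```

View pics/s3.png

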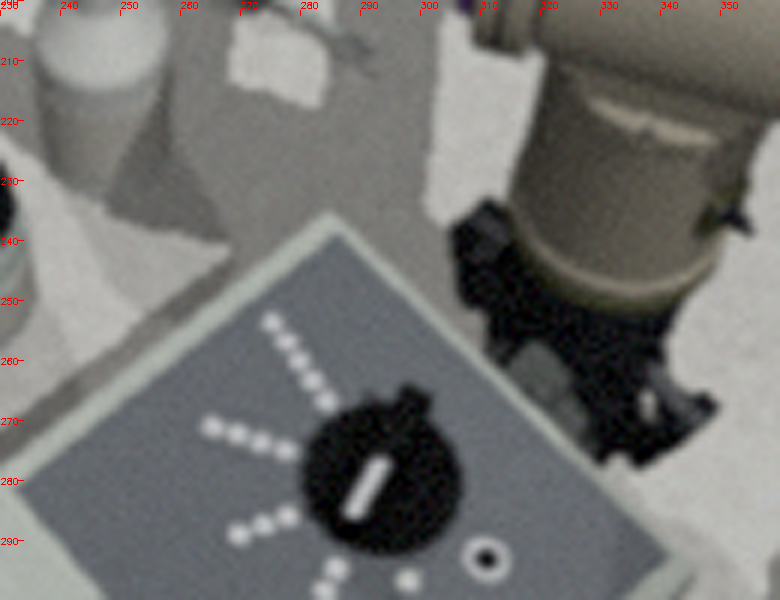

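Force has built up to about 8 N at the expected depth, so it's against the stop, and the gripper is still clear of the steriliser face. One last nudge, then release and rise.

>>> {"api": "play_rows", "payload": {
  "motion": [
    [[-0.1,0,0,0,0,0],[-0.2,0,0,0,0,0],[-0.2,0,0,0,0,0]]
  ]
}}

```text
time: 15.05
tool_pos: [531.9, 254.6, 8.2]
tcp_rot: [-179.9, -0.4, 171.0]
ft_force: [-18.4, -0.2, 11.5]
finger_gap: 48.1
grip_force: 75.3
```

>>> {"api": "play_rows", "payload": {
  "motion": [
    [[0.25,0,0,0,0,0],[0.25,0,0,0,0,0]]
  ]
}}

```text
time: 15.25
tool_pos: [531.9, 254.6, 8.2]
tcp_rot: [-180.0, -0.1, 171.0]
ft_force: [-6.4, 1.9, 2.2]
finger_gap: 48.4
grip_force: 74.1
```

>>> {"api": "play_rows", "payload": {
  "motion": [
    [[0,0,0,0,0,0],[0,0,0,0,0,0],[0,0,0,0,0,0],[0,0,0,0,0,0],[0,0,0,0,0,0]]
  ],
  "jaw": 1
}}

```text
time: 15.75
tool_pos: [533.0, 254.4, 8.4]
tcp_rot: [180.0, 0.0, 171.0]
ft_force: [0.3, -0.1, 0.2]
finger_gap: 85.5
grip_force: 0.0
```

>>> {"api": "play_rows", "payload": {
  "motion": [
    [[0,0,-3,0,0,0],[0,0,-7,0,0,0],[0,0,-12,0,0,0],[0,0,-16,0,0,0],[0,0,-20,0,0,0]]
  ]
}}

```text
time: 16.25
tool_pos: [532.8, 254.4, 210.5]
tcp_rot: [180.0, 0.1, 171.0]
ft_force: [0.7, 0.6, -0.6]
finger_gap: 85.2
grip_force: 0.0
```

```bash
python3 - <<'E'
from h import *
st=sensors.sense();print(st["tool_pos"],st["joint_pos"].round(0))
plan((532.8,254.4,210,171),[(650,235,210,192)])
E
```

```text
[532.79490031 254.38546324 210.52692937] [ 21.   7.  88.  -0.  85. -60.]
(650, 235, 210, 192) [-11.88, -0.08, -0.0] az -21
```

>>> {"api": "play_rows", "payload": {
  "motion": [
    [[-4,0,0,0,0,-7],[-8,0,0,0,0,-14],[-11.88,-0.08,0,0,0,-21],[-11.88,-0.08,0,0,0,-21],[-11.88,-0.08,0,0,0,-21]]
  ]
}}

```text
time: 16.75
tool_pos: [650.1, 234.6, 206.9]
tcp_rot: [180.0, -0.1, -168.1]
ft_force: [-0.1, -0.7, 0.5]
finger_gap: 85.3
grip_force: 0.0
```

>>> {"api": "play_rows", "payload": {
  "motion": [
    [[0,0,2,0,0,0],[0,0,5,0,0,0],[0,0,7.2,0,0,0],[0,0,7.2,0,0,0],[0,0,7.2,0,0,0]]
  ]
}}

```text
time: 17.25
tool_pos: [649.2, 235.5, 137.1]
tcp_rot: [180.0, -0.0, -168.0]
ft_force: [-0.4, -0.4, 1.2]
finger_gap: 85.4
grip_force: 0.0
```

>>> {"api": "play_rows", "payload": {
  "motion": [
    [[0,0,0,0,0,0],[0,0,0,0,0,0],[0,0,0,0,0,0],[0,0,0,0,0,0],[0,0,0,0,0,0]]
  ],
  "jaw": 0,
  "squeeze": 50
}}

```text
time: 17.75
tool_pos: [649.9, 236.6, 137.1]
tcp_rot: [179.9, 0.1, -168.0]
ft_force: [-3.0, 12.2, 4.7]
finger_gap: 12.9
grip_force: 52.4
```

>>> {"api": "play_rows", "payload": {
  "motion": [
    [[0,0,0,0,0,0],[0,0,0,0,0,0],[0,0,0,0,0,0],[0,0,0,0,0,0],[0,0,0,0,0,0]]
  ]
}}

```text
time: 18.25
tool_pos: [649.8, 236.7, 137.1]
tcp_rot: [179.9, 0.1, -167.9]
ft_force: [-2.0, 6.1, 3.3]
finger_gap: 13.0
grip_force: 52.2
```

```bash
python3 -c "
from h import *
st=sensors.sense();print(st['tool_pos'],st['tcp_rot'],st['ft_force'],st['wrist_torque'],st['joint_pos'].round(0),st['finger_gap'])"
```

```text
[649.81661514 236.69655215 137.09743402] [ 1.79884882e+02  5.17532935e-02 -1.67939525e+02] [-1.96528743  6.06395663  3.28449763] [ 0.76785082  0.3232548  -0.17951329] [ 16.  25.  75.   0.  80. -86.] 12.963442421055845
```

>>> {"api": "play_rows", "payload": {
  "motion": [
    [[0,0.15,0,0,0,4],[0,0.15,0,0,0,12],[0,0.15,0,0,0,20],[0,0.15,0,0,0,28],[0,0.15,0,0,0,35]]
  ]
}}

```text
time: 18.75
tool_pos: [649.8, 237.6, 137.1]
tcp_rot: [179.9, 0.0, 156.7]
ft_force: [-0.3, 4.0, 1.8]
finger_gap: 13.0
grip_force: 52.1
```

>>> {"api": "play_rows", "payload": {
  "motion": [
    [[0,0,0,0,0,8],[0,0,0,0,0,16],[0,0,0,0,0,24],[0,0,0,0,0,30],[0,0,0,0,0,35]]
  ]
}}

```text
time: 19.25
tool_pos: [650.2, 238.2, 137.1]
tcp_rot: [179.8, -0.1, 121.8]
ft_force: [3.0, 6.2, 0.5]
finger_gap: 12.9
grip_force: 51.8
```

>>> {"api": "play_rows", "payload": {
  "motion": [
    [[0,0,0,0,0,6],[0,0,0,0,0,11],[0,0,0,0,0,11],[0,0,0,0,0,11]]
  ]
}}

```text
time: 19.65
tool_pos: [650.4, 238.3, 137.1]
tcp_rot: [179.8, -0.1, 111.0]
ft_force: [4.1, 7.2, 0.3]
finger_gap: 12.9
grip_force: 51.7
```

```bash
python3 -c "
from h import *
st=sensors.sense();print(st['tool_pos'],st['tcp_rot'],st['ft_force'],st['wrist_torque'],st['joint_pos'].round(0),st['finger_gap'])"
```

```text
[650.40404472 238.34825057 137.07593857] [ 1.79815094e+02 -9.57980793e-02  1.11047125e+02] [4.08651599 7.17188116 0.30985922] [ 0.83518657 -0.3941054  -0.04684847] [16. 25. 75.  0. 80. -5.] 12.880446214454201
```

Yaw is 111° as intended. I'll release, rise and draw back to free the view.

>>> {"api": "play_rows", "payload": {
  "motion": [
    [[0,0,0,0,0,0],[0,0,0,0,0,0],[0,0,0,0,0,0],[0,0,0,0,0,0],[0,0,0,0,0,0]]
  ],
  "jaw": 1
}}

```text
time: 20.15
tool_pos: [649.6, 236.4, 136.2]
tcp_rot: [-180.0, 0.0, 111.0]
ft_force: [0.3, 0.2, -0.2]
finger_gap: 83.6
grip_force: 0.0
```

>>> {"api": "play_rows", "payload": {
  "motion": [
    [[0,0,-3,0,0,0],[0,0,-7,0,0,0],[0,0,-11,0,0,0],[0,0,-14,0,0,0],[0,0,-14,0,0,0]]
  ]
}}

```text
time: 20.65
tool_pos: [652.0, 237.1, 283.7]
tcp_rot: [179.4, 0.1, 111.0]
ft_force: [1.0, 0.2, 0.2]
finger_gap: 85.6
grip_force: 0.0
```

```bash
python3 - <<'E'
from h import *
plan((650,238,277,111),[(480,390,277,111),(340,520,277,111)])
E
```

```text
(480, 390, 277, 111) [20.28, -10.42, -0.0] az 0
(340, 520, 277, 111) [17.15, -8.41, -0.0] az 0
```

>>> {"api": "play_rows", "payload": {
  "motion": [
    [[4,-2,0,0,0,0],[8,-4,0,0,0,0],[12,-6,0,0,0,0],[16,-8,0,0,0,0],[20,-10,0,0,0,0]]
  ]
}}

```text
time: 21.15
tool_pos: [482.8, 388.1, 275.3]
tcp_rot: [-179.9, 0.0, 111.0]
ft_force: [0.5, 0.3, 0.1]
finger_gap: 85.4
grip_force: 0.0
```

>>> {"api": "play_rows", "payload": {
  "motion": [
    [[4,-2,0,0,0,0],[8,-4,0,0,0,0],[12,-6,0,0,0,0],[16,-8,0,0,0,0],[17,-8,0,0,0,0]]
  ]
}}

```text
time: 21.65
tool_pos: [344.7, 519.9, 275.5]
tcp_rot: [-179.9, -0.1, 111.3]
ft_force: [0.4, -0.5, -0.4]
finger_gap: 85.2
grip_force: 0.0
```

>>> {"api": "play_rows", "payload": {
  "motion": [
    [[0,0,0,0,0,0],[0,0,0,0,0,0]]
  ]
}}

```text
time: 21.85
tool_pos: [349.4, 516.7, 275.6]
tcp_rot: [-180.0, 0.1, 111.0]
ft_force: [-0.1, 0.1, 0.4]
finger_gap: 85.3
grip_force: 0.0
```

```bash
python3 - <<'E'
from h import *
s=optics.snapshot("top")
crop(s,"f.png",120,85,133,100,6)
E
```

```text
(no output)
```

View pics/f.png

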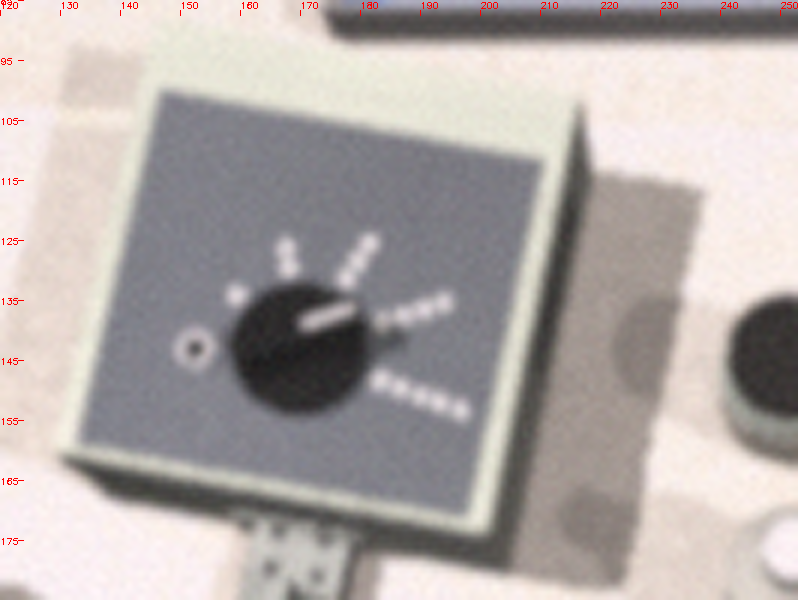

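The stripe at (328,315) points to the four dots at (415,310), and the cassette enters the slot centred. I'll check numerically how far the outer end sticks out.

```bash
python3 - <<'E'
from h import *
s=optics.snapshot("top"); g=cv2.cvtColor(s["pixels"],cv2.COLOR_RGB2GRAY)
c=np.array([687.5,229]);a=np.radians(-8.9);u=np.array([np.cos(a),np.sin(a)]);n=np.array([-u[1],u[0]])
X=np.arange(-160,-215,-3)
for l in(18,10,-10,-18):
    uv=proj(s,[[*(c+u*x+n*l),30] for x in X]).astype(np.float32)
    print(l,dict(zip(X.tolist(),cv2.remap(g,uv[:,0],uv[:,1],1).ravel().tolist())))
E
```

```text
18 {-160: 128, -163: 129, -166: 132, -169: 135, -172: 135, -175: 135, -178: 139, -181: 142, -184: 134, -187: 128, -190: 150, -193: 167, -196: 174, -199: 174, -202: 173, -205: 175, -208: 175, -211: 175, -214: 175}
10 {-160: 141, -163: 141, -166: 140, -169: 141, -172: 143, -175: 139, -178: 130, -181: 120, -184: 113, -187: 118, -190: 141, -193: 165, -196: 174, -199: 175, -202: 174, -205: 175, -208: 174, -211: 172, -214: 173}
-10 {-160: 89, -163: 87, -166: 87, -169: 86, -172: 84, -175: 86, -178: 86, -181: 91, -184: 95, -187: 109, -190: 137, -193: 163, -196: 173, -199: 175, -202: 175, -205: 174, -208: 175, -211: 176, -214: 175}
-18 {-160: 102, -163: 101, -166: 104, -169: 106, -172: 104, -175: 104, -178: 108, -181: 115, -184: 116, -187: 120, -190: 146, -193: 167, -196: 174, -199: 176, -202: 174, -205: 175, -208: 174, -211: 175, -214: 173}
```

```bash
python3 -c "
from bench import job
print(job.hand_in())"
```

```text
the job is handed in; nothing more can be done
None
```

I slid the cassette plain end first into the steriliser until it stopped, with the fin outside, and let go. I then turned the dial to four dots and handed the job in at about 22 s. The final top view showed the dial on four dots and the outer end at about the depth expected when fully home. I did not check separately that it lies flat or that the other items on the bench are unmoved.

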